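Make up two centrepiece kits from the casting bench stock

ROBOT

A 7-joint arm with a two-finger parallel gripper is mounted at the origin on the work surface. World frame = base frame: x ahead of the robot, y to its left, z up, the work surface at z = 0. Lengths are in m, angles in rad, forces in N, time in s.
With the tool pointing down it reaches from about 0.35 to 0.9 m from the base axis. Payload 8.1 kg.
Tool frame: the origin (TCP) lies at the centre of the arm's flange, where the gripper is bolted on; the fingertips stand 178 mm ahead of it and the grasp point (between the pads) lies 159 mm ahead of it; x points along the fingers, z is the direction in which the jaws open and shut, and the axes are right-handed (so a half turn about x gives the same grasp; the last joint's range is limited). The gripper opens to 92 mm and grips with 3 to 60 N. Pads are 19 mm wide; open, the fingers measure 130 mm over their backs; the gripper's body (75 mm by 190 mm) begins 47 mm behind the grasp point.
Start: joints at [-1.263, 0.434, 0.025, 1.573, -0.012, 1.134, -0.075], TCP at [0.25, 0.573, 0.405] pointing down, gripper open.
Joint ranges: [-2.62, 2.62], [-0.44, 2.09], [-1.27, 1.32], [0.08, 2.57], [-1.32, 4.46], [0.12, 2], [-2.74, 2.74]. Speed limits (rad/s): [2.22, 2.22, 3.01, 3.01, 3.14, 3.14, 3.14].

INTERFACE

Orientations are given as a rotation vector (axis times angle).
In Python, from cell import arm, get_image, search_frame, pinpoint gives the robot as it stands.
- The arm moves only by the tool arm_command, never from a script. Its argument "motion" is a list of rows, each a list of 7 numbers: the finger opening in mm, from 0 to 91.8, then the shift along the tool's x, y, z in mm, then the turn, a rotation vector about the tool's x, y, z in degrees. In form: [[fingers, x, y, z, ax, ay, az], ...]. A call has 1 to 5 rows; each row shifts and turns the commanded pose from where the row before left it, along the tool's axes as they then stand; what a row does not reach is not made up. A row lasts 1/8 s, in which the tool goes at most 62.5 mm and 10.7 degrees, less where a joint would pass 70% of its speed; a pose out of reach is approached as far as the arm can. A call with a gripper value outside its range is refused whole. The fingers move at their own pace and stop on an object; "newtons" is the grip in N (left out, the last holds). Time passes only in rows, so rows that do not move let the fingers close. It gives the time, the measured TCP pose, the force and the opening at its end, in the units of the state.
- arm.observe(): the state, without advancing time (a new reading comes with each control period).
- get_image(name): name is "side" or "top" or "wrist"; returns a dict with "frame" (480x640x3 uint8, red, green, blue), "range_z" (480x640 float32, m along the optical axis (not along the pixel's ray), 0 where there is no reading), "K" (3x3 intrinsics, pixels), "distortion" ([k1, k2, p1, p2, k3] as OpenCV has them; the pictures are not rectified), "origin" and "rotation" of the camera in the world; the wrist camera has in their place "tool_from_camera" (4x4, takes a point from camera to tool coordinates, whose origin is the TCP and whose axes are the tool frame's). Camera axes: x right, y down, z forward; pixel columns grow to the right and rows downward; lengths in m; the calibration is good to about 2 mm. A picture is of the moment at which its call begins: read the wrist's pose just before it.
- arm.sign_off(): hands the job in, once; it reports no verdict.
Trained networks look in the newest picture that a camera, given by its name, has taken for a name from the list of things; names that differ only in an ending like _2 or _b are one class to them, and where a whole thing is asked for, a point or a joint stands for the part that bears it (a point fixed in the world has none). Each returns a list of dicts, best first, with "p" (0 to 1); they miss things now and then, are a little off and sometimes report something else, mostly with a low value. They report only what shows in the picture. A call takes as long as a camera call.
- search_frame(camera, target): "point" ([x, y, z] in m, in world coordinates, good to about 4 mm: the middle of the surface that is visible of it).
- pinpoint(camera, target): "point" ([x, y, z] in m, in world coordinates, good to about 4 mm: a listed point, or the origin of a listed thing).
The state is a dict: "clock": time; "joints": joint angles; "dq": joint speeds; "joint_efforts": joint torques, N m; "position": TCP position; "ee_rot": TCP orientation; "force": force on the tool from outside, world axes, zero at the start; "ft_torque": the same for the moment, N m; "width": opening from 0.0 (shut) to 1.0 (fully open).
Only numpy, scipy, OpenCV 4.12 (cv2) and the standard library are available. Lean on these libraries where they do the work, as an engineer would, in place of code of your own. Each camera call takes 0.05 s, during which the arm holds its last target. There are 200 camera calls.

TASK

Make up two centrepiece kits. In the rectangular wooden tray, lay the round concrete base flat on the tray's floor with the slim straight vase standing upright on the middle of it, and stand the steel tin upright on the tray's floor beside them; in the round steel pan, lay the square concrete base flat on the pan's floor with the squat vase standing upright on the middle of it. Do not drop or tip over the vases, and leave the clay pot, the roll of tape and the cork block where they are.

Things in the scene. Friction and masses are not known exactly. Their poses are not given: they have to be found in the camera images.
- flat: Kit tray 1: rectangular dark wooden flat, fixed to the bench, 240 mm long (its x) by 150 mm wide (its y), 20 mm high; walls 6 mm, floor 6 mm thick (inside 228 x 138 mm, 14 mm deep). Origin: centre of its underside, on the bench, z up.
- pan: Kit tray 2: round bare steel pan, fixed to the bench, 192 mm across at the foot and 200 mm at the rim, 20 mm high; wall 3 mm, floor 5 mm thick (inside 186 mm across at the floor, 15 mm deep). Origin: centre of its underside, on the bench, z up.
- round_base: Loose round disc of grey cast concrete, 62 mm across, 30 mm high, about 0.2 kg. Origin: centre of its underside, z up.
- square_base: Loose square block of grey cast concrete, 58 x 58 mm (sides along its x and y), 30 mm high, about 0.22 kg. Origin: centre of its underside, z up.
- slim_vase: Loose white ceramic vase, a straight upright cylinder open at the top, 44 mm across, 65 mm high, wall 4 mm, about 0.12 kg. Origin: centre of its underside, z up.
- squat_vase: Loose white ceramic vase, squat and bulging, open at the top: foot 46 mm across, widest 64 mm with upright sides between 18 and 36 mm above the foot, mouth 42 mm across, 50 mm high, about 0.13 kg. Origin: centre of its underside, z up.
- tin: Loose closed round steel tin, 52 mm across, with a flat brass lid 54 mm across covering its top 14 mm; 64 mm high, plus a small brass stud 14 mm across and 6 mm high on the middle of the lid, about 0.15 kg. Origin: centre of its underside, z up.
- clay_pot: Bystander, not part of any kit: loose unglazed terracotta pot, open at the top, 62 mm across the rim, 55 mm high. Origin: centre of its underside, z up.
- tape: Bystander, not part of any kit: loose roll of brown tape lying flat, a ring 68 mm across with a 48 mm hole, 25 mm high. Origin: centre of its underside, z up.
- sand_block: Bystander, not part of any kit: loose cork sanding block, 64 mm (its x) by 36 mm (its y), 28 mm high. Origin: centre of its underside, z up.

How it is judged:
At the end, for the whole second after the job is handed in: Flat: round base and tin flat on its floor inside the walls, slim vase on the round base. Pan: square base flat on its floor, squat vase on the square base. Each vase centred on its base within 12 mm; all five upright within 0.12 rad, released and at rest (x of round_base in the frame of flat between -0.088 and 0.088 m and y of round_base in the frame of flat between -0.043 and 0.043 m and z of each of round_base, tin in the frame of flat below 0.009 m and angle between each of round_base, tin, square_base, slim_vase, squat_vase's own z axis and vertical below 0.12 rad and x of tin in the frame of flat between -0.092 and 0.092 m and y of tin in the frame of flat between -0.047 and 0.047 m and horizontal distance between square_base and pan below 0.065 m and z of square_base in the frame of pan below 0.008 m and horizontal distance between slim_vase and round_base below 0.012 m and z of slim_vase in the frame of round_base between 0.026 and 0.034 m and horizontal distance between squat_vase and square_base below 0.012 m and z of squat_vase in the frame of square_base between 0.026 and 0.034 m and linear speed of each of round_base, square_base, slim_vase, squat_vase, tin below 0.02 m/s and angular speed of each of round_base, square_base, slim_vase, squat_vase, tin below 0.2 rad/s); the robot touches nothing.
It fails at once if a vase is tipped over (more than 40 degrees from upright) (angle between any of slim_vase, squat_vase's own z axis and vertical above 0.7 rad).
It fails at once if a vase is dropped or flung (faster than 0.6 m/s while the fingers do not hold it: a fall of about 2 cm) ((linear speed of slim_vase above 0.6 m/s and contact force between slim_vase and the fingers below 0.05 N) or (linear speed of squat_vase above 0.6 m/s and contact force between squat_vase and the fingers below 0.05 N)).
It fails at once if the clay pot, the roll of tape or the cork block is moved from its place by more than 30 mm (distance of any of clay_pot, tape, sand_block from where it was at the start of the episode above 0.03 m).
It also fails if it takes over 125 s, if anything falls off the work surface, if the arm or the gripper's body presses on something with over 40 N, if the wrist force passes 120 N, or if a joint passes its speed limit or range.

## Working session

There is one attempt and no reset: what is moved stays moved. The work goes in short steps, Python scripts to look and compute and a tool call to move; the robot and the scene stay as the last step left them, time stands still between calls to the robot, and variables do not carry over. Pictures are saved under pics/ and viewed, about 12 in all and at most 16, crops included, and the job is handed in when it is done.

Besides the shell and the picture viewer there is one more tool, called after "Request:" in YAML: its name, and indented under it one key for each argument. arm_command: Moves the arm, as the interface text tells. Its arguments: {"type":"object","properties":{"motion":{"type":"array"},"newtons":{"type":"number"}},"required":["motion"]}

```bash
ls; mkdir -p pics
cat > h.py <<'E'
import numpy as np, cv2
from scipy.spatial.transform import Rotation as R
from cell import arm, get_image, search_frame, pinpoint
def cloud(im):
    z=im["range_z"]; h,w=z.shape
    u,v=np.meshgrid(np.arange(w),np.arange(h))
    p=cv2.undistortPoints(np.stack([u,v],-1).reshape(-1,1,2).astype(np.float32),np.array(im["K"]),np.array(im["distortion"])).reshape(h,w,2)
    P=np.dstack([p[...,0]*z,p[...,1]*z,z])
    W=P@np.array(im["rotation"]).T+np.array(im["origin"])
    W[z==0]=np.nan
    return W
E
cat > a.py <<'E'
from h import *
s=arm.observe(); print({k:np.round(v,3) for k,v in s.items()})
print(R.from_rotvec(s["ee_rot"]).as_matrix().round(3))
for c in ["top","side"]:
    im=get_image(c); cv2.imwrite(f"pics/{c}0.png",im["frame"][...,::-1]); print(c,np.round(im["origin"],3))
    np.save(f"{c}0.npy",cloud(im))
for n in "flat pan round_base square_base slim_vase squat_vase tin clay_pot tape sand_block".split():
    for c in ["top","side"]:
        print(n,c,[(np.round(d["point"],3).tolist(),round(d["p"],2)) for d in pinpoint(c,n)[:3]])
E
python3 a.py
```

```text
pics
{'clock': np.float64(0.0), 'joints': array([-1.263,  0.435,  0.025,  1.574, -0.012,  1.134, -0.075]), 'dq': array([ 0.   , -0.002, -0.   , -0.   , -0.002,  0.001, -0.001]), 'joint_efforts': array([-1.0000e-03, -6.6786e+01,  9.8500e-01, -3.1445e+01, -6.0000e-02,
        4.4000e-02,  0.0000e+00]), 'position': array([0.25 , 0.573, 0.404]), 'ee_rot': array([-0.902,  1.377,  0.901]), 'force': array([ 0.177, -0.27 , -0.511]), 'ft_torque': array([0.009, 0.   , 0.027]), 'width': np.float64(1.001)}
[[-0.    -0.917  0.399]
 [-0.001  0.399  0.917]
 [-1.    -0.    -0.002]]
top [ 0.407 -0.003  0.782]Traceback (most recent call last):
  File "a.py", line 6, in <module>
    np.save(f"{c}0.npy",cloud(im))
                        ~~~~~^^^^
  File "h.py", line 9, in cloud
    W=P@np.array(im["rotation"]).T+np.array(im["origin"])
      ~~~~~~~~~~~~~~~~~~~~~~~~~~~~^~~~~~~~~~~~~~~~~~~~~~~
ValueError: operands could not be broadcast together with shapes (480,640) (3,)
```

```bash
sed -i 's/W=P@np.array(im\["rotation"\]).T/W=P@R.from_rotvec(im["rotation"]).as_matrix().T/' h.py; python3 a.py | tail -n +9
```

```text
flat side [([0.502, 0.277, -0.002], 0.75)]
pan top []
pan side [([0.482, -0.28, 0.0], 0.7)]
round_base top [([0.69, 0.12, -0.002], 0.71)]
round_base side [([0.686, 0.12, 0.002], 0.59)]
square_base top [([0.456, -0.001, 0.005], 0.69)]
square_base side [([0.45, -0.001, 0.002], 0.91)]
slim_vase top [([0.68, -0.104, 0.002], 0.61)]
slim_vase side [([0.684, -0.108, 0.002], 0.73)]
squat_vase top [([0.572, -0.065, -0.001], 0.91)]
squat_vase side [([0.575, -0.065, 0.003], 0.88)]
tin top [([0.572, 0.074, 0.001], 0.88), ([0.501, 0.277, 0.006], 0.3)]
tin side [([0.568, 0.072, -0.004], 0.72)]
clay_pot top [([0.69, 0.007, -0.001], 0.61)]
clay_pot side [([0.688, 0.002, -0.002], 0.89)]
tape top [([0.454, -0.112, -0.001], 0.79)]
tape side [([0.451, -0.112, -0.0], 0.79)]
sand_block top [([0.435, 0.109, -0.003], 0.9), ([0.687, 0.009, 0.002], 0.59)]
sand_block side [([0.441, 0.115, -0.004], 0.55)]
```

View pics/top0.png

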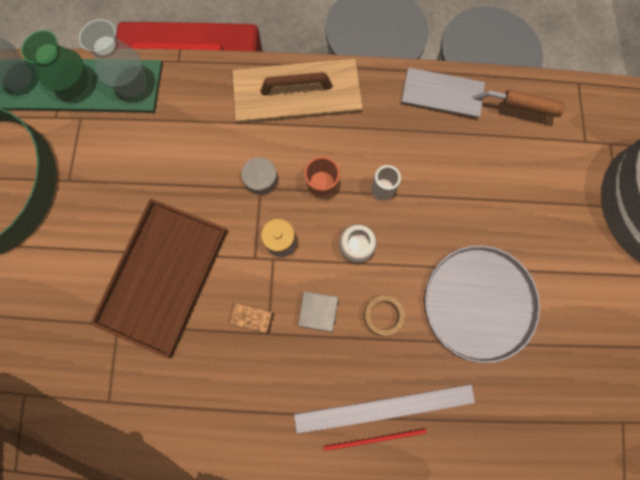

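View pics/side0.png

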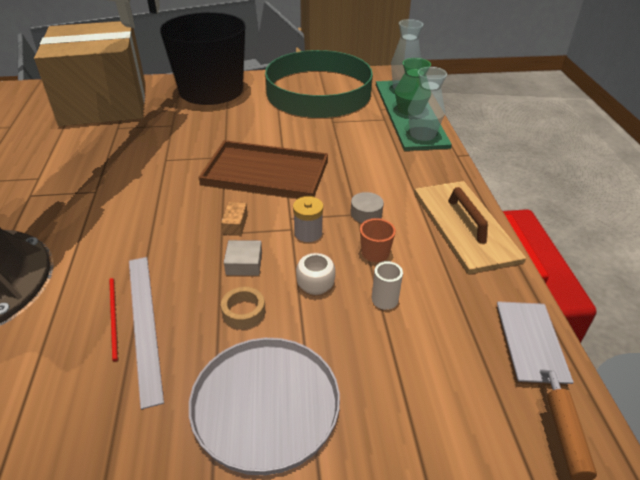

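```bash
cat > b.py <<'E'
from h import *
W=np.load("top0.npy")
obj=dict(round_base=(.688,.12,.03),square_base=(.453,0,.03),slim_vase=(.682,-.106,.065),squat_vase=(.573,-.065,.05),tin=(.57,.073,.064),flat=(.502,.277,.02),pan=(.482,-.28,.02),tape=(.453,-.112,.025),clay_pot=(.689,.005,.055),sand_block=(.438,.112,.028))
for n,(x,y,z) in obj.items():
    r=.15 if n=="flat" else .115 if n=="pan" else .05
    m=(np.hypot(W[...,0]-x,W[...,1]-y)<r)&(abs(W[...,2]-z)<(.005 if r>.1 else .006))
    p=W[m]; q=(p[:,:2]*1000).astype(np.float32)
    c,rad=cv2.minEnclosingCircle(q); a=cv2.minAreaRect(q)
    print(n,len(p),"z",np.median(p[:,2]).round(4),"circ",np.round(c,1),round(rad,1),"rect",np.round(a[0],1),np.round(a[1],1),round(a[2],1))
E
python3 b.py
```

```text
round_base 924 z 0.0294 circ [687.5 113.1] 31.6 rect [687.5 113.4] [61.1 61.2] 81.5
square_base 1239 z 0.03 circ [453.3  -2.8] 39.7 rect [453.2  -3. ] [58.2 58.2] 83.0
slim_vase 205 z 0.064 circ [ 678.2 -108.8] 22.0 rect [ 678.4 -108.7] [43.5 40.8] 1.1
squat_vase 478 z 0.0481 circ [571.5 -64.6] 29.3 rect [571.1 -65.6] [55.7 56. ] 46.7
tin 783 z 0.0638 circ [571.6  68.6] 26.7 rect [570.9  68.1] [51.  52.3] 5.2
flat 1720 z 0.0191 circ [499.2 270. ] 142.1 rect [488.6 241.5] [223.  239.9] 70.7
pan 921 z 0.0194 circ [ 479.5 -282.8] 100.5 rect [ 480.6 -282.3] [197.5 199.4] 2.3
tape 667 z 0.025 circ [ 451.3 -113.6] 33.9 rect [ 451.5 -113.9] [66.2 65.6] 2.1
clay_pot 290 z 0.054 circ [683.9   1. ] 31.1 rect [683.7   2. ] [60.6 59.8] 1.5
sand_block 858 z 0.0278 circ [436.4 108.7] 35.9 rect [436.8 108.3] [64.3 36.2] 78.5
```

```bash
cat > c.py <<'E'
from h import *
exec(open("b.py").read().split("for n")[0].replace("top0","side0"))
for n,(x,y,z) in obj.items():
    if n in("flat","pan"):continue
    m=(np.hypot(W[...,0]-x,W[...,1]-y)<.05)&(abs(W[...,2]-z)<.004)
    q=(W[m][:,:2]*1000).astype(np.float32); c,rad=cv2.minEnclosingCircle(q); a=cv2.minAreaRect(q)
    print(n,len(q),np.median(W[m][:,2]).round(4),np.round(c,1),round(rad,1),np.round(a[1],1),round(a[2],1))
for c in("top","side"):
    W=np.load(c+"0.npy"); f=[.502,.272]; u=np.array([.91,-.42]); 
    d=W[...,:2]-f; t=R.from_euler("z",-25,degrees=True).as_matrix()[:2,:2]; d=d@t
    m=(abs(d[...,0])<.15)&(abs(d[...,1])<.11)&(W[...,2]>.014)&(W[...,2]<.024)&(np.hypot(W[...,0]-.437,W[...,1]-.109)>.05)
    a=cv2.minAreaRect((W[m][:,:2]*1000).astype(np.float32)); print(c,m.sum(),a)
W=np.load("side0.npy")
m=(np.hypot(W[...,0]-.48,W[...,1]+.283)<.115)&(abs(W[...,2]-.02)<.003)
print("pan",cv2.minEnclosingCircle((W[m][:,:2]*1000).astype(np.float32)))
E
python3 c.py
```

```text
round_base 538 0.0297 [690.9 115.6] 33.6 [62.4 61.4] 59.2
square_base 811 0.0295 [455.6  -1.3] 39.6 [60.4 59.1] 85.7
slim_vase 204 0.0639 [ 681.7 -108.8] 22.4 [42.3 43.4] 5.7
squat_vase 294 0.0481 [572.9 -64.5] 28.2 [53.  53.5] 10.0
tin 452 0.0635 [573.9  68.9] 28.6 [54.6 51.7] 85.5
tape 622 0.0241 [ 453.8 -112.9] 35.2 [67.1 66.5] 81.2
clay_pot 243 0.0539 [687.    3.1] 32.3 [60.8 61.5] 21.2
sand_block 444 0.0275 [438.3 108. ] 35.3 [68.1 36.1] 78.7
top 1797 ((500.00701904296875, 274.5810546875), (152.9786376953125, 240.21795654296875), 71.00728607177734)
side 1110 ((501.38665771484375, 274.31805419921875), (156.34710693359375, 241.19325256347656), 71.40278625488281)
pan ((482.4500427246094, -280.7589111328125), 100.4045181274414)
```

Request:
arm_command:
  motion:
    - [91,0,0,0,-4.5,0,0]
    - [91,0,-47,-24,0,0,0]
    - [91,0,-47,-24,0,0,0]
    - [91,0,-47,-24,0,0,0]
    - [91,0,-47,-24,0,0,0]
  newtons: 25

```text
clock: 1.78
position: [0.397, 0.4196, 0.4049]
ee_rot: [-0.961, 1.348, 0.961]
force: [-0.5, 1.0, -0.4]
width: 0.993
```

Request:
arm_command:
  motion:
    - [91,0,-47,-24,0,0,0]
    - [91,0,-47,-24,0,0,0]
    - [91,0,-47,-24,0,0,0]
    - [91,0,-47,-24,0,0,0]
    - [91,0,-47,-24,0,0,0]

```text
clock: 2.4
position: [0.58, 0.2295, 0.4049]
ee_rot: [-0.961, 1.348, 0.961]
force: [-0.1, 1.5, 0.8]
width: 0.988
```

Request:
arm_command:
  motion:
    - [91,0,-47,-24,0,0,0]
    - [91,0,-47,-24,0,0,0]
    - [91,0,0,0,0,0,0]

```text
clock: 2.78
position: [0.6546, 0.1495, 0.4044]
ee_rot: [-0.958, 1.352, 0.953]
force: [-0.5, 0.6, -0.5]
width: 0.991
```

```bash
cat > g.py <<'E'
# usage: g.py x y grasp_z (mm) [jaw yaw deg]: tool-frame shift from the measured pose
import sys
from h import *
s=arm.observe(); M=R.from_rotvec(s["ee_rot"]).as_matrix(); p=np.array(s["position"])*1000
print("t",round(float(s["clock"]),2),"tcp",p.round(1),"yaw",np.degrees(np.arctan2(M[1,2],M[0,2])).round(2),"tilt",np.degrees(np.arccos(-M[2,0])).round(2),"w",round(float(s["width"]),3),"F",np.round(s["force"],1))
a=list(map(float,sys.argv[1:]))
for i in range(0,len(a),3):
    print("to",a[i:i+3],(M.T@(np.array(a[i:i+3])+[0,0,159]-p)).round(1))
E
python3 g.py 689 114.5 22
```

```text
t 2.77 tcp [654.6 149.5 404.4] yaw 70.53 tilt 0.19 w 0.991 F [-0.5  0.6 -0.5]
to [689.0, 114.5, 22.0] [223.5 -43.6 -21. ]
```

Request:
arm_command:
  motion:
    - [91,50,-43,-21,0,0,0]
    - [91,50,0,0,0,0,0]
    - [91,50,0,0,0,0,0]
    - [91,0,0,0,0,0,0]

```text
clock: 3.28
position: [0.6806, 0.1249, 0.2557]
ee_rot: [-0.96, 1.355, 0.966]
force: [0.0, -0.5, 1.1]
width: 0.993
```

```bash
cat > w.py <<'E'
import sys
from h import *
s=arm.observe(); im=get_image("wrist")
T=np.eye(4);T[:3,:3]=R.from_rotvec(s["ee_rot"]).as_matrix();T[:3,3]=s["position"]
T=T@np.array(im["tool_from_camera"]); im["rotation"]=R.from_matrix(T[:3,:3]).as_rotvec(); im["origin"]=T[:3,3]
W=cloud(im)
if sys.argv[1]!="-": cv2.imwrite(f"pics/{sys.argv[1]}.png",im["frame"][...,::-1])
a=list(map(float,sys.argv[2:]))
for i in range(0,len(a),4):   # x y ztop r
    x,y,z,r=a[i:i+4]
    m=(np.hypot(W[...,0]*1000-x,W[...,1]*1000-y)<r)&(abs(W[...,2]*1000-z)<5)
    q=(W[m][:,:2]*1000).astype(np.float32)
    if len(q)>20: c,rad=cv2.minEnclosingCircle(q); print(len(q),"z",(np.median(W[m][:,2])*1000).round(1),"circ",np.round(c,1),round(rad,1),np.round(cv2.minAreaRect(q),1) if 0 else cv2.minAreaRect(q))
    else: print("few",len(q))
E
python3 w.py w1 689 114 30 48; python3 g.py 689 114.5 22
```

```text
7729 z 30.4 circ [690.4 115.1] 30.9 ((684.5097045898438, 117.01976776123047), (61.573795318603516, 49.03078079223633), 70.8626937866211)
t 3.33 tcp [682.  125.  258.9] yaw 71.01 tilt 0.18 w 0.989 F [1.  0.1 1.1]
to [689.0, 114.5, 22.0] [ 77.9 -10.3  -7.5]
```

View pics/w1.png

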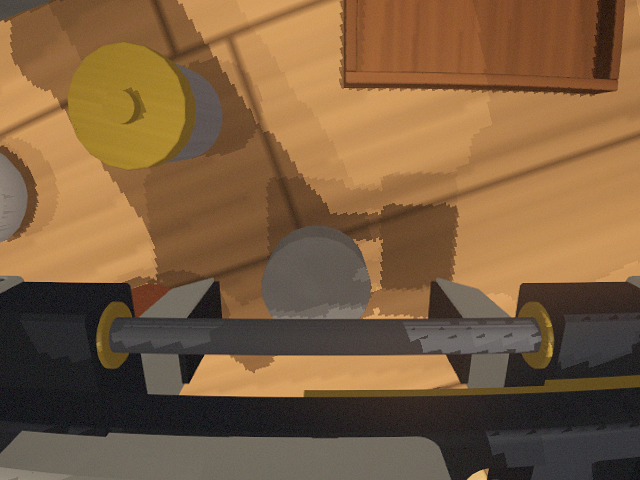

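Request:
arm_command:
  motion:
    - [91,0,-11.5,-7,0,0,0]
    - [91,30,0,0,0,0,0]
    - [91,30,0,0,0,0,0]
    - [91,16,0,0,0,0,0]
    - [91,0,0,0,0,0,0]

```text
clock: 3.95
position: [0.6917, 0.1134, 0.184]
ee_rot: [-0.961, 1.348, 0.961]
force: [-0.3, 0.3, 0.1]
width: 0.992
```

```bash
python3 g.py 690 115 22
```

```text
t 3.95 tcp [691.7 113.4 184. ] yaw 70.94 tilt 0.02 w 0.992 F [-0.3  0.3  0.1]
to [690.0, 115.0, 22.0] [3.  2.1 0.9]
```

Request:
arm_command:
  motion:
    - [91,2,2,1,0,0,0]
    - [50,0,0,0,0,0,0]
    - [50,0,0,0,0,0,0]
    - [50,0,0,0,0,0,0]
    - [50,0,0,0,0,0,0]
  newtons: 30

```text
clock: 4.58
position: [0.6898, 0.1154, 0.1818]
ee_rot: [-0.961, 1.348, 0.961]
force: [-0.2, 0.2, 2.0]
width: 0.674
```

Request:
arm_command:
  motion:
    - [50,0,0,0,0,0,0]
    - [50,0,0,0,0,0,0]
    - [50,-20,0,0,0,0,0]
    - [50,-40,0,0,0,0,0]
    - [50,0,0,0,0,0,0]

```text
clock: 5.2
position: [0.6912, 0.1155, 0.246]
ee_rot: [-0.962, 1.342, 0.958]
force: [0.4, -0.1, -2.8]
width: 0.671
```

```bash
python3 g.py 548 258 80
```

```text
t 5.2 tcp [691.2 115.5 246. ] yaw 70.95 tilt 0.38 w 0.671 F [ 0.4 -0.1 -2.8]
to [548.0, 258.0, 80.0] [  6.3 181.9  87.9]
```

Request:
arm_command:
  motion:
    - [50,0,45,22,0,0,0]
    - [50,0,45,22,0,0,0]
    - [50,0,45,22,0,0,0]
    - [50,0,45,22,0,0,0]
    - [50,0,0,0,0,0,0]

```text
clock: 5.82
position: [0.5446, 0.2617, 0.2413]
ee_rot: [-0.964, 1.347, 0.97]
force: [0.3, -0.5, -2.9]
width: 0.676
```

```bash
python3 g.py 548 258 29
```

```text
t 5.83 tcp [544.6 261.7 241.3] yaw 71.37 tilt 0.22 w 0.676 F [ 0.3 -0.5 -2.9]
to [548.0, 258.0, 29.0] [53.2 -4.6 -2.4]
```

Request:
arm_command:
  motion:
    - [50,0,-4,-2,0,0,0]
    - [50,25,0,0,0,0,0]
    - [50,22,0,0,0,0,0]
    - [50,0,0,0,0,0,0]

```text
clock: 6.32
position: [0.5518, 0.252, 0.1931]
ee_rot: [-0.96, 1.353, 0.959]
force: [-0.3, -0.4, -1.2]
width: 0.673
```

```bash
python3 g.py 548 258 29
```

```text
t 6.33 tcp [551.8 252.  193.1] yaw 70.81 tilt 0.2 w 0.673 F [-0.3 -0.4 -1.2]
to [548.0, 258.0, 29.0] [5.1 5.6 4.4]
```

Request:
arm_command:
  motion:
    - [50,4,4,4,0,0,0]
    - [50,0,0,0,0,0,0]
    - [50,0,0,0,0,0,0]

```text
clock: 6.7
position: [0.5492, 0.2594, 0.1912]
ee_rot: [-0.961, 1.347, 0.961]
force: [0.1, 0.3, -1.8]
width: 0.67
```

```bash
python3 g.py 548 258 29
```

```text
t 6.7 tcp [549.2 259.4 191.2] yaw 70.97 tilt 0.06 w 0.67 F [ 0.1  0.3 -1.8]
to [548.0, 258.0, 29.0] [ 3.2  0.7 -1.7]
```

Request:
arm_command:
  motion:
    - [50,3,0,0,0,0,0]
    - [50,0.5,0,0,0,0,0]
    - [50,0,0,0,0,0,0]

```text
clock: 7.08
position: [0.5492, 0.2593, 0.1878]
ee_rot: [-0.961, 1.347, 0.961]
force: [-1.7, 0.5, 5.4]
width: 0.67
```

```bash
python3 g.py 548 258 29
```

```text
t 7.08 tcp [549.2 259.3 187.8] yaw 70.95 tilt 0.05 w 0.67 F [-1.7  0.5  5.4]
to [548.0, 258.0, 29.0] [-0.2  0.7 -1.6]
```

Seated on the floor (force +5 N, height 28.8 as predicted). Release and go to the tin.

Request:
arm_command:
  motion:
    - [76,0,0,0,0,0,0]
    - [76,0,0,0,0,0,0]
    - [76,0,0,0,0,0,0]
    - [76,-30,0,0,0,0,0]
    - [91,-50,0,0,0,0,0]

```text
clock: 7.7
position: [0.5483, 0.259, 0.2663]
ee_rot: [-0.961, 1.352, 0.962]
force: [2.3, 0.5, -0.2]
width: 0.894
```

Request:
arm_command:
  motion:
    - [91,-45,0,0,0,0,0]
    - [91,0,-28,-56,0,0,0]
    - [91,0,-28,-56,0,0,0]
    - [91,0,-28,-56,0,0,0]
    - [91,0,0,0,0,0,0]

```text
clock: 8.32
position: [0.574, 0.0666, 0.3123]
ee_rot: [-0.956, 1.353, 0.952]
force: [-0.2, 0.1, 0.2]
width: 0.992
```

```bash
python3 g.py 573 69 28; python3 w.py - 572 69 64 48
```

```text
t 8.32 tcp [574.   66.6 312.3] yaw 70.41 tilt 0.18 w 0.992 F [-0.2  0.1  0.2]
to [573.0, 69.0, 28.0] [125.3   1.9   2.3]
5500 z 64.4 circ [573.1  70.4] 27.1 ((572.9847412109375, 70.54606628417969), (52.806236267089844, 53.67613220214844), 68.84418487548828)
```

Request:
arm_command:
  motion:
    - [91,30,2.2,3,0,0,0]
    - [91,45,0,0,0,0,0]
    - [91,45,0,0,0,0,0]
    - [91,0,0,0,0,0,0]
    - [91,0,0,0,0,0,0]

```text
clock: 9.0
position: [0.5729, 0.0779, 0.1933]
ee_rot: [-0.962, 1.347, 0.962]
force: [0.2, -0.2, 0.9]
width: 0.99
```

```bash
python3 g.py 573 70 28
```

```text
t 9.0 tcp [572.9  77.9 193.3] yaw 71.02 tilt 0.07 w 0.99 F [ 0.2 -0.2  0.9]
to [573.0, 70.0, 28.0] [ 6.3 -2.6 -7.4]
```

Request:
arm_command:
  motion:
    - [91,6,-2.5,-7.5,0,0,0]
    - [91,0,0,0,0,0,0]
    - [45,0,0,0,0,0,0]
    - [45,0,0,0,0,0,0]
    - [45,0,0,0,0,0,0]

```text
clock: 9.62
position: [0.5724, 0.0691, 0.1862]
ee_rot: [-0.961, 1.348, 0.961]
force: [-0.2, -0.6, -0.0]
width: 0.714
```

Request:
arm_command:
  motion:
    - [45,0,0,0,0,0,0]
    - [45,0,0,0,0,0,0]
    - [45,0,0,0,0,0,0]

```text
clock: 10.0
position: [0.5723, 0.0691, 0.1861]
ee_rot: [-0.961, 1.348, 0.961]
force: [0.5, 0.8, 0.6]
width: 0.567
```

```bash
python3 g.py 448.5 292.5 150
```

```text
t 10.0 tcp [572.3  69.1 186.1] yaw 70.97 tilt 0.01 w 0.567 F [0.5 0.8 0.6]
to [448.5, 292.5, 150.0] [-122.9  189.9  170.8]
```

Request:
arm_command:
  motion:
    - [45,-30,0,0,0,0,0]
    - [45,-50,0,0,0,0,0]
    - [45,-20,20,18,0,0,0]
    - [45,0,34,31,0,0,0]
    - [45,0,34,31,0,0,0]

```text
clock: 10.62
position: [0.5146, 0.174, 0.2863]
ee_rot: [-0.96, 1.348, 0.96]
force: [-0.3, 0.0, -1.5]
width: 0.566
```

Request:
arm_command:
  motion:
    - [45,0,34,31,0,0,0]
    - [45,0,34,31,0,0,0]
    - [45,0,34,31,0,0,0]
    - [45,0,0,0,0,0,0]
    - [45,0,0,0,0,0,0]

```text
clock: 11.25
position: [0.4492, 0.2941, 0.2859]
ee_rot: [-0.962, 1.349, 0.961]
force: [0.5, -0.5, -1.2]
width: 0.567
```

```bash
python3 g.py 448.5 292.5 33
```

```text
t 11.25 tcp [449.2 294.1 285.9] yaw 70.97 tilt 0.05 w 0.567 F [ 0.5 -0.5 -1.2]
to [448.5, 292.5, 33.0] [93.9  0.2 -1.6]
```

Request:
arm_command:
  motion:
    - [45,40,0,-1.5,0,0,0]
    - [45,35,0,0,0,0,0]
    - [45,12,0,0,0,0,0]
    - [45,0,0,0,0,0,0]
    - [45,0,0,0,0,0,0]

```text
clock: 11.88
position: [0.4494, 0.2931, 0.2002]
ee_rot: [-0.96, 1.347, 0.96]
force: [0.4, 0.0, -1.4]
width: 0.571
```

```bash
python3 g.py 448.5 292.5 33
```

```text
t 11.88 tcp [449.4 293.1 200.2] yaw 70.92 tilt 0.1 w 0.571 F [ 0.4  0.  -1.4]
to [448.5, 292.5, 33.0] [ 8.2  0.6 -0.8]
```

Request:
arm_command:
  motion:
    - [45,5,0,0,0,0,0]
    - [45,3,0,0,0,0,0]
    - [45,0.5,0,0,0,0,0]
    - [45,0,0,0,0,0,0]

```text
clock: 12.38
position: [0.4489, 0.2933, 0.1919]
ee_rot: [-0.961, 1.347, 0.961]
force: [-3.9, -1.6, 14.7]
width: 0.566
```

```bash
python3 g.py 448.5 292.5 33
```

```text
t 12.38 tcp [448.9 293.3 191.9] yaw 70.96 tilt 0.09 w 0.566 F [-3.9 -1.6 14.7]
to [448.5, 292.5, 33.0] [-0.1  0.1 -0.9]
```

Request:
arm_command:
  motion:
    - [72,-0.5,0,0,0,0,0]
    - [72,0,0,0,0,0,0]
    - [72,0,0,0,0,0,0]
    - [72,-40,0,0,0,0,0]
    - [72,-60,0,0,0,0,0]

```text
clock: 13.0
position: [0.4481, 0.2928, 0.2907]
ee_rot: [-0.962, 1.352, 0.961]
force: [0.5, 1.0, 0.2]
width: 0.783
```

Request:
arm_command:
  motion:
    - [91,-40,-47,-52,0,0,0]
    - [91,0,0,0,0,0,0]
    - [91,0,0,0,0,0,0]

```text
clock: 13.38
position: [0.4698, 0.243, 0.3219]
ee_rot: [-0.96, 1.349, 0.961]
force: [-0.5, 0.4, 0.5]
width: 0.983
```

```bash
python3 g.py 680 -109 45; python3 w.py - 548 258 36 48 448 293 70 48
cat > t.py <<'E'
from h import *
import sys
im=get_image("top"); cv2.imwrite(f"pics/{sys.argv[1]}.png",im["frame"][...,::-1]); np.save("t.npy",cloud(im))
W=np.load("t.npy")
a=list(map(float,sys.argv[2:]))
for i in range(0,len(a),4):
    x,y,z,r=a[i:i+4]
    m=(np.hypot(W[...,0]*1000-x,W[...,1]*1000-y)<r)&(abs(W[...,2]*1000-z)<5)
    q=(W[m][:,:2]*1000).astype(np.float32)
    if len(q)>20: c,rad=cv2.minEnclosingCircle(q); print("top",len(q),"z",(np.median(W[m][:,2])*1000).round(1),np.round(c,1),round(rad,1))
    else: print("few",len(q))
E
python3 t.py t1 548 258 36 48 448 293 70 48
```

```text
t 13.38 tcp [469.8 243.  321.9] yaw 70.91 tilt 0.02 w 0.983 F [-0.5  0.4  0.5]
to [680.0, -109.0, 45.0] [ 117.7 -313.8 -263.9]
2097 z 36.3 circ [550.2 258.9] 31.5 ((548.048828125, 256.43109130859375), (55.221710205078125, 61.69316101074219), 54.91054916381836)
5822 z 70.4 circ [449.2 293.1] 27.1 ((449.22760009765625, 292.8380126953125), (53.21328353881836, 53.09461212158203), 0.7369603514671326)
top 983 z 35.4 [548.3 257.2] 31.3
top 165 z 69.6 [427.7 289.9] 16.7
```

Request:
arm_command:
  motion:
    - [91,0,-39,-33,0,0,0]
    - [91,0,-39,-33,0,0,0]
    - [91,0,-39,-33,0,0,0]
    - [91,0,-39,-33,0,0,0]
    - [91,0,-39,-33,0,0,0]

```text
clock: 14.1
position: [0.601, 0.0234, 0.3209]
ee_rot: [-0.962, 1.349, 0.964]
force: [0.6, 0.1, 0.3]
width: 0.993
```

Request:
arm_command:
  motion:
    - [91,0,-39,-33,0,0,0]
    - [91,0,-39,-33,0,0,0]
    - [91,0,-39,-33,0,0,0]
    - [91,0,0,0,0,0,0]
    - [91,0,0,0,0,0,0]

```text
clock: 14.72
position: [0.6786, -0.1068, 0.3206]
ee_rot: [-0.96, 1.349, 0.964]
force: [0.1, 0.6, 0.2]
width: 0.992
```

```bash
python3 g.py 680 -109 42; python3 w.py w2 680 -109 65 40
```

```text
t 14.72 tcp [ 678.6 -106.8  320.6] yaw 71.02 tilt 0.14 w 0.992 F [0.1 0.6 0.2]
to [680.0, -109.0, 42.0] [119.6  -2.3  -1.6]
1426 z 65.0 circ [ 681.1 -108.1] 22.1 ((681.0767822265625, -108.11271667480469), (42.988609313964844, 42.976070404052734), 16.767118453979492)
```

View pics/w2.png

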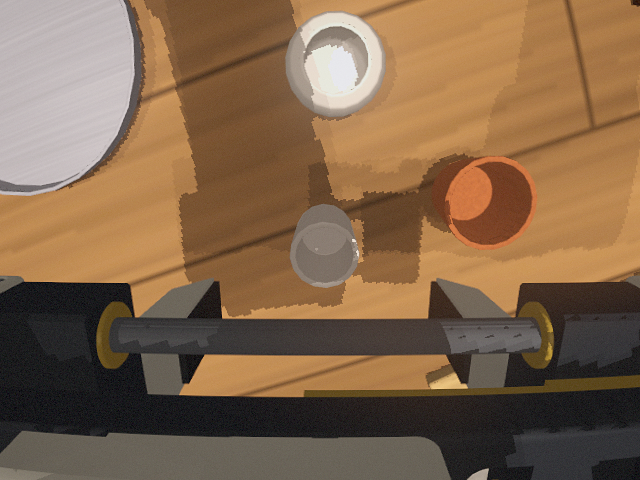

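Request:
arm_command:
  motion:
    - [80,20,-2.5,-0.5,0,0,0]
    - [80,40,0,0,0,0,0]
    - [80,40,0,0,0,0,0]
    - [80,15,0,0,0,0,0]
    - [80,0,0,0,0,0,0]

```text
clock: 15.4
position: [0.6805, -0.1088, 0.2059]
ee_rot: [-0.96, 1.35, 0.963]
force: [0.6, 1.1, -0.1]
width: 0.873
```

```bash
python3 g.py 681 -108.3 43
```

```text
t 15.4 tcp [ 680.5 -108.8  205.9] yaw 71.0 tilt 0.13 w 0.873 F [ 0.6  1.1 -0.1]
to [681.0, -108.3, 43.0] [ 3.9 -0.3  0.7]
```

Request:
arm_command:
  motion:
    - [80,4,0,0.5,0,0,0]
    - [36,0,0,0,0,0,0]
    - [36,0,0,0,0,0,0]
    - [36,0,0,0,0,0,0]
    - [36,0,0,0,0,0,0]
  newtons: 20

```text
clock: 16.02
position: [0.6811, -0.109, 0.2033]
ee_rot: [-0.961, 1.348, 0.961]
force: [0.3, 1.0, 0.2]
width: 0.485
```

Request:
arm_command:
  motion:
    - [36,0,0,0,0,0,0]
    - [36,0,0,0,0,0,0]
    - [36,0,0,0,0,0,0]

```text
clock: 16.4
position: [0.6812, -0.109, 0.2033]
ee_rot: [-0.961, 1.348, 0.961]
force: [-0.2, 0.2, 4.2]
width: 0.479
```

```bash
python3 g.py 549.3 258.3 150
```

```text
t 16.4 tcp [ 681.2 -109.   203.3] yaw 70.96 tilt 0.02 w 0.479 F [-0.2  0.2  4.2]
to [549.3, 258.3, 150.0] [-105.8  244.5  304.2]
```

Request:
arm_command:
  motion:
    - [36,-20,0,0,0,0,0]
    - [36,-40,0,0,0,0,0]
    - [36,-40,0,0,0,0,0]
    - [36,-10,12,15,0,0,0]
    - [36,0,24,30,0,0,0]

```text
clock: 17.02
position: [0.6615, -0.0553, 0.3144]
ee_rot: [-0.96, 1.348, 0.957]
force: [-0.2, 1.2, -1.6]
width: 0.48
```

Request:
arm_command:
  motion:
    - [36,0,24,30,0,0,0]
    - [36,0,24,30,0,0,0]
    - [36,0,24,30,0,0,0]
    - [36,0,24,30,0,0,0]
    - [36,0,24,30,0,0,0]

```text
clock: 17.65
position: [0.5958, 0.1282, 0.3128]
ee_rot: [-0.961, 1.349, 0.962]
force: [0.4, -0.0, -1.5]
width: 0.477
```

Request:
arm_command:
  motion:
    - [36,0,24,30,0,0,0]
    - [36,0,24,30,0,0,0]
    - [36,0,24,30,0,0,0]
    - [36,0,14,17,0,0,0]
    - [36,0,0,0,0,0,0]

```text
clock: 18.27
position: [0.5497, 0.2572, 0.3128]
ee_rot: [-0.963, 1.348, 0.964]
force: [-0.4, -0.2, -1.3]
width: 0.476
```

```bash
python3 g.py 549.3 258.8 81
```

```text
t 18.27 tcp [549.7 257.2 312.8] yaw 71.15 tilt 0.05 w 0.476 F [-0.4 -0.2 -1.3]
to [549.3, 258.8, 81.0] [72.8  0.8  1.3]
```

Request:
arm_command:
  motion:
    - [36,20,0,0,0,0,0]
    - [36,25,0,0,0,0,0]
    - [36,18,0,0,0,0,0]
    - [36,0,0,0,0,0,0]
    - [36,0,0,0,0,0,0]

```text
clock: 18.9
position: [0.5514, 0.255, 0.2507]
ee_rot: [-0.961, 1.348, 0.96]
force: [0.6, -0.9, 0.1]
width: 0.483
```

```bash
python3 g.py 549.3 258.8 81
```

```text
t 18.9 tcp [551.4 255.  250.7] yaw 70.92 tilt 0.05 w 0.483 F [ 0.6 -0.9  0.1]
to [549.3, 258.8, 81.0] [10.7  3.2  2.9]
```

Request:
arm_command:
  motion:
    - [36,4,3,3,0,0,0]
    - [36,4,0,0,0,0,0]
    - [36,0,0,0,0,0,0]
    - [36,0,0,0,0,0,0]

```text
clock: 19.4
position: [0.5491, 0.2592, 0.2421]
ee_rot: [-0.961, 1.348, 0.961]
force: [-1.1, -0.4, -0.7]
width: 0.482
```

```bash
python3 g.py 549.3 258.8 80.3
```

```text
t 19.4 tcp [549.1 259.2 242.1] yaw 70.96 tilt 0.01 w 0.482 F [-1.1 -0.4 -0.7]
to [549.3, 258.8, 80.3] [ 2.8 -0.3 -0.3]
```

Request:
arm_command:
  motion:
    - [36,2,0,0,0,0,0]
    - [36,1,0,0,0,0,0]
    - [36,0,0,0,0,0,0]

```text
clock: 19.77
position: [0.549, 0.2592, 0.2392]
ee_rot: [-0.961, 1.348, 0.961]
force: [-0.5, -1.0, 2.2]
width: 0.48
```

```bash
python3 g.py 549.3 258.8 80.3
```

```text
t 19.77 tcp [549.  259.2 239.2] yaw 70.95 tilt 0.0 w 0.48 F [-0.5 -1.   2.2]
to [549.3, 258.8, 80.3] [-0.1 -0.4 -0.2]
```

Request:
arm_command:
  motion:
    - [60,0,0,0,0,0,0]
    - [60,0,0,0,0,0,0]
    - [64,0,0,0,0,0,0]
    - [64,-30,0,0,0,0,0]
    - [64,-60,0,0,0,0,0]

```text
clock: 20.4
position: [0.5482, 0.259, 0.3278]
ee_rot: [-0.962, 1.354, 0.962]
force: [1.3, -0.1, 0.0]
width: 0.7
```

Request:
arm_command:
  motion:
    - [91,0,0,-60,0,0,0]
    - [91,0,0,-60,0,0,0]
    - [91,0,0,-40,0,0,0]
    - [91,0,0,0,0,0,0]
    - [91,0,0,0,0,0,0]

```text
clock: 21.02
position: [0.4971, 0.1086, 0.3293]
ee_rot: [-0.961, 1.347, 0.961]
force: [-0.2, 0.0, 0.5]
width: 0.992
```

```bash
python3 g.py 454.5 -2 22;  python3 t.py t2 549 259 36 40 549 259 101 30; python3 w.py - 549 259 101 30
```

```text
t 21.02 tcp [497.1 108.6 329.3] yaw 70.97 tilt 0.06 w 0.992 F [-0.2  0.   0.5]
to [454.5, -2.0, 22.0] [ 148.1    4.2 -118.6]
few 0
few 0
1505 z 100.7 circ [547.9 258.8] 22.5 ((544.4656372070312, 259.9018249511719), (44.716583251953125, 35.756717681884766), 71.73735046386719)
```

View pics/t2.png

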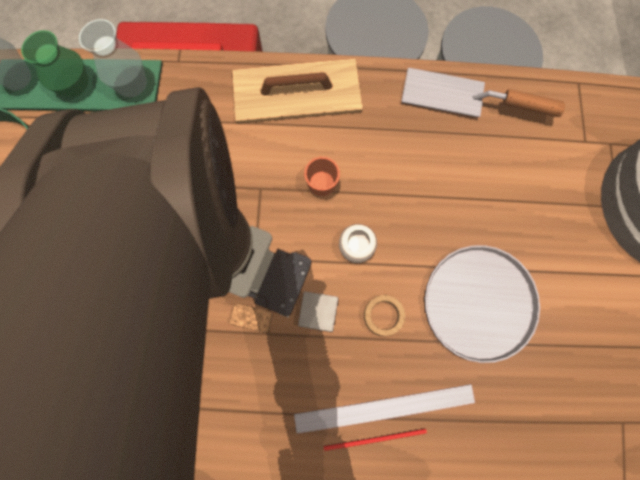

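Request:
arm_command:
  motion:
    - [85,30,2,-50,0,0,0]
    - [85,0,2,-50,0,0,0]
    - [85,0,0,-18,-6,0,0]
    - [85,0,0,0,-6,0,0]
    - [85,0,0,0,0,0,0]

```text
clock: 21.75
position: [0.455, -0.0016, 0.299]
ee_rot: [-1.118, 1.264, 1.119]
force: [0.2, 0.0, 0.6]
width: 0.926
```

Request:
arm_command:
  motion:
    - [85,0,0,0,0,0,0]

```text
clock: 21.88
position: [0.4549, -0.0015, 0.299]
ee_rot: [-1.117, 1.265, 1.118]
force: [-0.4, -0.3, -0.1]
width: 0.928
```

```bash
python3 g.py 454.5 -2 22;  python3 w.py w3 454 -2 30 48 572 -65 48 45
```

```text
t 21.88 tcp [454.9  -1.5 299. ] yaw 82.91 tilt 0.01 w 0.928 F [-0.4 -0.3 -0.1]
to [454.5, -2.0, 22.0] [118.    0.3  -0.6]
7485 z 30.4 circ [454.3  -1.6] 39.8 ((454.7013244628906, -1.6067352294921875), (58.22916030883789, 58.577491760253906), 83.1749496459961)
715 z 46.5 circ [553.1 -62.3] 22.5 ((548.983642578125, -61.8463134765625), (44.91208267211914, 11.828263282775879), 84.09989166259766)
```

View pics/w3.png

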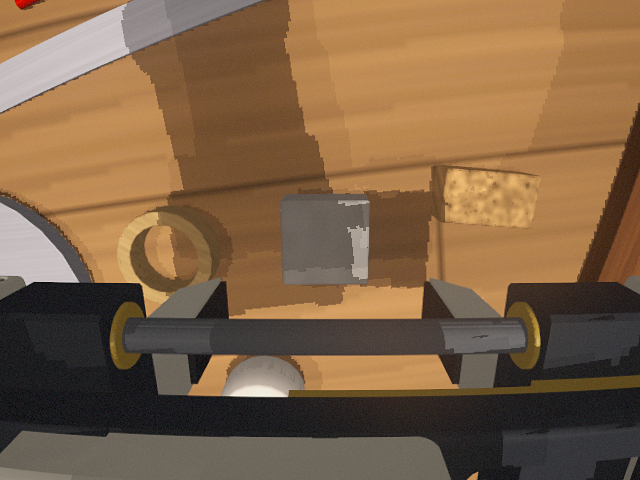

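Request:
arm_command:
  motion:
    - [80,30,0,0,0,0,0]
    - [80,40,0,0,0,0,0]
    - [80,35,0,0,0,0,0]
    - [80,10,0,0,0,0,0]
    - [80,0,0,0,0,0,0]

```text
clock: 22.55
position: [0.4547, -0.0021, 0.184]
ee_rot: [-1.118, 1.266, 1.119]
force: [-0.6, 0.3, 0.3]
width: 0.875
```

```bash
python3 g.py 454.6 -1.7 22
```

```text
t 22.55 tcp [454.7  -2.1 184. ] yaw 82.95 tilt 0.05 w 0.875 F [-0.6  0.3  0.3]
to [454.6, -1.7, 22.0] [3.  0.1 0.4]
```

Request:
arm_command:
  motion:
    - [80,2,0,0,0,0,0]
    - [50,0,0,0,0,0,0]
    - [50,0,0,0,0,0,0]
    - [50,0,0,0,0,0,0]
    - [50,0,0,0,0,0,0]
  newtons: 30

```text
clock: 23.18
position: [0.4547, -0.0022, 0.1825]
ee_rot: [-1.118, 1.264, 1.118]
force: [-1.3, 0.4, 6.8]
width: 0.632
```

Request:
arm_command:
  motion:
    - [50,0,0,0,0,0,0]
    - [50,0,0,0,0,0,0]
    - [50,0,0,0,0,0,0]

```text
clock: 23.55
position: [0.4547, -0.0022, 0.1825]
ee_rot: [-1.118, 1.264, 1.118]
force: [-1.3, 0.4, 6.9]
width: 0.631
```

```bash
python3 g.py 481 -282 80
```

```text
t 23.55 tcp [454.7  -2.2 182.5] yaw 82.96 tilt 0.04 w 0.631 F [-1.3  0.4  6.9]
to [481.0, -282.0, 80.0] [ -56.6  -60.4 -274.4]
```

Request:
arm_command:
  motion:
    - [50,-20,0,0,0,0,0]
    - [50,-50,0,0,0,0,0]
    - [50,0,-8,-38,0,0,0]
    - [50,0,-9,-40,0,0,0]
    - [50,0,-9,-40,0,0,0]

```text
clock: 24.18
position: [0.4657, -0.1236, 0.2521]
ee_rot: [-1.119, 1.264, 1.119]
force: [-0.3, -1.0, -2.8]
width: 0.628
```

Request:
arm_command:
  motion:
    - [50,0,-9,-40,0,0,0]
    - [50,0,-9,-40,0,0,0]
    - [50,0,-9,-40,0,0,0]
    - [50,0,-8,-37,0,0,0]
    - [50,0,0,0,0,0,0]

```text
clock: 24.8
position: [0.4805, -0.2861, 0.2519]
ee_rot: [-1.116, 1.268, 1.114]
force: [-0.5, 0.6, -3.1]
width: 0.629
```

Request:
arm_command:
  motion:
    - [50,0,0,0,0,0,0]

```text
clock: 24.92
position: [0.4811, -0.2821, 0.2516]
ee_rot: [-1.117, 1.265, 1.119]
force: [-0.1, 1.3, -2.0]
width: 0.629
```

```bash
python3 g.py 481 -282 28.5
```

```text
t 24.93 tcp [ 481.1 -282.1  251.6] yaw 82.95 tilt 0.08 w 0.629 F [-0.1  1.3 -2. ]
to [481.0, -282.0, 28.5] [64.1  0.   0.1]
```

Request:
arm_command:
  motion:
    - [50,30,0,0,0,0,0]
    - [50,25,0,0,0,0,0]
    - [50,5,0,0,0,0,0]
    - [50,0,0,0,0,0,0]
    - [50,0,0,0,0,0,0]

```text
clock: 25.55
position: [0.4818, -0.2826, 0.193]
ee_rot: [-1.119, 1.264, 1.117]
force: [-0.5, 0.1, -2.4]
width: 0.631
```

Request:
arm_command:
  motion:
    - [50,3,0,0,0,0,0]
    - [50,1.5,0,0,0,0,0]
    - [50,0,0,0,0,0,0]
    - [50,0,0,0,0,0,0]

```text
clock: 26.05
position: [0.4813, -0.2827, 0.1876]
ee_rot: [-1.118, 1.265, 1.118]
force: [0.2, -0.3, -1.9]
width: 0.628
```

```bash
python3 g.py 481 -282 28.5
```

```text
t 26.05 tcp [ 481.3 -282.7  187.6] yaw 82.95 tilt 0.0 w 0.628 F [ 0.2 -0.3 -1.9]
to [481.0, -282.0, 28.5] [0.1 0.4 0.7]
```

Request:
arm_command:
  motion:
    - [50,1,0,0,0,0,0]
    - [50,0.5,0,0,0,0,0]
    - [50,0,0,0,0,0,0]

```text
clock: 26.42
position: [0.4813, -0.2827, 0.1875]
ee_rot: [-1.118, 1.264, 1.118]
force: [-5.2, 3.4, 18.6]
width: 0.63
```

Request:
arm_command:
  motion:
    - [76,-1,0,0,0,0,0]
    - [76,0,0,0,0,0,0]
    - [76,0,0,0,0,0,0]
    - [80,-50,0,0,0,0,0]
    - [91,-60,0,0,0,0,0]

```text
clock: 27.05
position: [0.481, -0.2824, 0.2972]
ee_rot: [-1.116, 1.266, 1.121]
force: [2.0, -0.4, 0.1]
width: 0.937
```

Request:
arm_command:
  motion:
    - [91,-20,-12,45,0,0,0]
    - [91,0,-13,46,0,0,0]
    - [91,0,-13,46,0,0,0]
    - [91,0,-13,46,0,0,0]
    - [91,0,-13,46,0,0,0]

```text
clock: 27.68
position: [0.5734, -0.0618, 0.317]
ee_rot: [-1.118, 1.265, 1.118]
force: [-0.5, -0.1, 0.4]
width: 0.991
```

Request:
arm_command:
  motion:
    - [91,0,0,0,0,0,0]
    - [91,0,0,0,0,0,0]

```text
clock: 27.92
position: [0.5727, -0.0636, 0.3168]
ee_rot: [-1.118, 1.266, 1.118]
force: [0.3, -0.8, -0.3]
width: 0.993
```

```bash
python3 g.py 572 -64.5 28;  python3 w.py w4 572 -64 48 42 481 -283 35 45
```

```text
t 27.93 tcp [572.7 -63.6 316.8] yaw 82.97 tilt 0.05 w 0.993 F [ 0.3 -0.8 -0.3]
to [572.0, -64.5, 28.0] [129.8   0.5  -0.9]
3113 z 48.4 circ [572.4 -63.4] 29.6 ((572.0924072265625, -63.318382263183594), (57.78107452392578, 57.341163635253906), 89.44922637939453)
3258 z 35.1 circ [ 482.7 -269.9] 32.7 ((482.8303527832031, -268.5811767578125), (33.080963134765625, 58.20634460449219), 81.3751220703125)
```

View pics/w4.png

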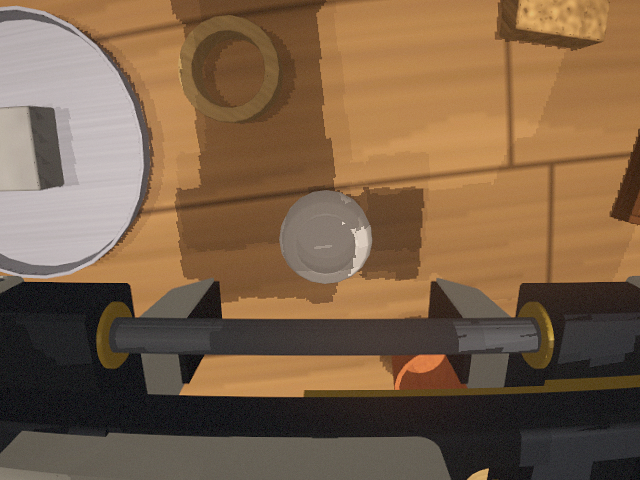

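Request:
arm_command:
  motion:
    - [91,30,0,0,0,0,0]
    - [91,40,0,0,0,0,0]
    - [91,40,0,0,0,0,0]
    - [91,15,0,0,0,0,0]
    - [91,0,0,0,0,0,0]

```text
clock: 28.6
position: [0.5726, -0.0641, 0.1917]
ee_rot: [-1.117, 1.267, 1.118]
force: [0.7, -0.1, -0.5]
width: 0.994
```

```bash
python3 g.py 572.4 -63.8 27.5
```

```text
t 28.6 tcp [572.6 -64.1 191.7] yaw 82.88 tilt 0.09 w 0.994 F [ 0.7 -0.1 -0.5]
to [572.4, -63.8, 27.5] [5.2 0.3 0.3]
```

Request:
arm_command:
  motion:
    - [91,5,0,0,0,0,0]
    - [55,0,0,0,0,0,0]
    - [55,0,0,0,0,0,0]
    - [55,0,0,0,0,0,0]
    - [55,0,0,0,0,0,0]
  newtons: 20

```text
clock: 29.22
position: [0.5731, -0.0632, 0.1874]
ee_rot: [-1.118, 1.264, 1.118]
force: [-0.7, -0.6, 3.1]
width: 0.669
```

Request:
arm_command:
  motion:
    - [55,0,0,0,0,0,0]
    - [55,0,0,0,0,0,0]
    - [55,0,0,0,0,0,0]

```text
clock: 29.6
position: [0.5731, -0.0632, 0.1874]
ee_rot: [-1.118, 1.264, 1.118]
force: [-0.2, 0.3, 5.5]
width: 0.672
```

```bash
python3 g.py 481.2 -282.5 150
```

```text
t 29.6 tcp [573.1 -63.2 187.4] yaw 82.96 tilt 0.03 w 0.672 F [-0.2  0.3  5.5]
to [481.2, -282.5, 150.0] [-121.7   64.3 -228.9]
```

Request:
arm_command:
  motion:
    - [55,-10,0,0,0,0,0]
    - [55,0,0,0,0,0,0]
    - [55,0,0,0,0,0,0]

```text
clock: 29.98
position: [0.5729, -0.0632, 0.197]
ee_rot: [-1.118, 1.265, 1.118]
force: [-0.1, -0.2, -1.7]
width: 0.668
```

```bash
python3 g.py 481.2 -282.5 150; python3 w.py w5 572 -64 58 42
```

```text
t 29.98 tcp [572.9 -63.2 197. ] yaw 82.96 tilt 0.0 w 0.668 F [-0.1 -0.2 -1.7]
to [481.2, -282.5, 150.0] [-112.    64.1 -228.9]
7475 z 57.7 circ [562.2 -62.8] 40.7 ((567.1295166015625, -63.370426177978516), (81.35368347167969, 48.815757751464844), 83.04107666015625)
```

View pics/w5.png

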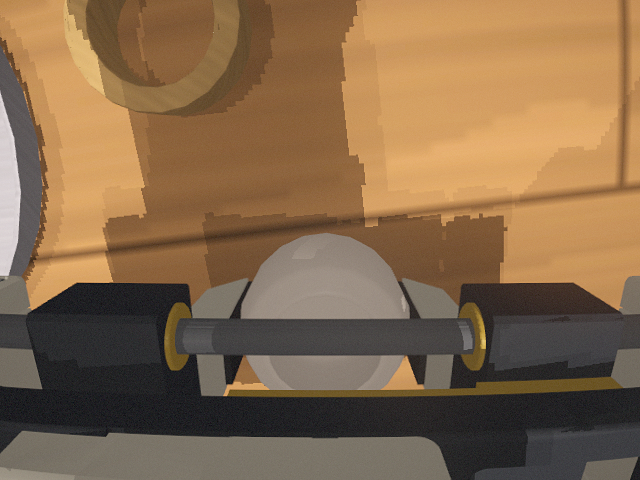

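Request:
arm_command:
  motion:
    - [55,-30,0,0,0,0,0]
    - [55,-40,0,0,0,0,0]
    - [55,-20,0,0,0,0,0]
    - [55,0,8,-28,0,0,0]
    - [55,0,8,-28,0,0,0]

```text
clock: 30.65
position: [0.5499, -0.1171, 0.2872]
ee_rot: [-1.119, 1.264, 1.119]
force: [-0.6, -0.3, -1.8]
width: 0.668
```

Request:
arm_command:
  motion:
    - [55,0,8,-29,0,0,0]
    - [55,0,8,-29,0,0,0]
    - [55,0,8,-29,0,0,0]
    - [55,0,8,-29,0,0,0]
    - [55,0,8,-29,0,0,0]

```text
clock: 31.28
position: [0.4921, -0.2567, 0.2868]
ee_rot: [-1.118, 1.265, 1.119]
force: [0.6, -0.6, -2.3]
width: 0.666
```

Request:
arm_command:
  motion:
    - [55,0,8,-28,0,0,0]
    - [55,0,0,0,0,0,0]
    - [55,0,0,0,0,0,0]

```text
clock: 31.65
position: [0.4815, -0.2822, 0.2868]
ee_rot: [-1.118, 1.264, 1.119]
force: [-0.1, 0.7, -0.8]
width: 0.669
```

```bash
python3 g.py 481.2 -282.5 63.4
```

```text
t 31.65 tcp [ 481.5 -282.2  286.8] yaw 82.96 tilt 0.04 w 0.669 F [-0.1  0.7 -0.8]
to [481.2, -282.5, 63.4] [64.4  0.2 -0.4]
```

Request:
arm_command:
  motion:
    - [55,25,0,0,0,0,0]
    - [55,25,0,0,0,0,0]
    - [55,9,0,0,0,0,0]
    - [55,0,0,0,0,0,0]
    - [55,0,0,0,0,0,0]

```text
clock: 32.28
position: [0.4818, -0.2827, 0.2289]
ee_rot: [-1.119, 1.264, 1.117]
force: [0.5, -0.2, -0.7]
width: 0.668
```

Request:
arm_command:
  motion:
    - [55,2.5,0,0,0,0,0]
    - [55,0,0,0,0,0,0]
    - [55,0,0,0,0,0,0]

```text
clock: 32.65
position: [0.4814, -0.2827, 0.2257]
ee_rot: [-1.118, 1.265, 1.118]
force: [-0.8, 0.2, -2.4]
width: 0.671
```

```bash
python3 g.py 481.2 -282.5 63.4
```

```text
t 32.65 tcp [ 481.4 -282.7  225.7] yaw 82.95 tilt 0.01 w 0.671 F [-0.8  0.2 -2.4]
to [481.2, -282.5, 63.4] [3.3 0.2 0.2]
```

Request:
arm_command:
  motion:
    - [55,2,0,0,0,0,0]
    - [55,1,0,0,0,0,0]
    - [55,0.5,0,0,0,0,0]
    - [55,0,0,0,0,0,0]

```text
clock: 33.15
position: [0.4813, -0.2827, 0.2224]
ee_rot: [-1.118, 1.265, 1.118]
force: [-1.9, 1.1, 4.4]
width: 0.67
```

```bash
python3 g.py 481.2 -282.5 63.4
```

```text
t 33.15 tcp [ 481.3 -282.7  222.4] yaw 82.95 tilt 0.01 w 0.67 F [-1.9  1.1  4.4]
to [481.2, -282.5, 63.4] [-0.   0.1  0.2]
```

Request:
arm_command:
  motion:
    - [88,0,0,0,0,0,0]
    - [88,0,0,0,0,0,0]
    - [88,0,0,0,0,0,0]
    - [88,0,0,0,0,0,0]
    - [88,-30,0,0,0,0,0]

```text
clock: 33.78
position: [0.4806, -0.2821, 0.2506]
ee_rot: [-1.115, 1.267, 1.122]
force: [0.3, -0.7, 0.2]
width: 0.959
```

Request:
arm_command:
  motion:
    - [88,-60,0,0,0,0,0]
    - [88,-40,0,50,0,0,0]
    - [88,0,0,60,0,0,0]
    - [88,0,0,60,0,0,0]
    - [88,0,0,0,0,0,0]

```text
clock: 34.4
position: [0.5028, -0.1098, 0.3512]
ee_rot: [-1.123, 1.259, 1.125]
force: [0.9, -0.9, -0.4]
width: 0.96
```

Request:
arm_command:
  motion:
    - [88,0,30,30,0,0,0]
    - [88,0,30,30,0,0,0]
    - [88,0,0,0,0,0,0]
    - [88,0,0,0,0,0,0]

```text
clock: 34.9
position: [0.4502, -0.0492, 0.3513]
ee_rot: [-1.118, 1.265, 1.117]
force: [0.6, -0.6, 0.6]
width: 0.959
```

```bash
python3 g.py; python3 t.py t3 481 -282 83 40 481 -282 35 45 549 259 101 30 549 259 36 40 449 293 70 40 684 2 54 45 452 -113 25 45 437 108 28 45
python3 - <<'E'
from h import *
im=get_image("side"); W=cloud(im); f=im["frame"][...,::-1]
cv2.imwrite("pics/side3.png",np.ascontiguousarray(f))
for x,y,z in [(481,-282,83),(481,-282,35),(549,259,101),(549,259,36),(449,293,70)]:
    m=(np.hypot(W[...,0]*1000-x,W[...,1]*1000-y)<45)&(abs(W[...,2]*1000-z)<4)
    q=(W[m][:,:2]*1000).astype(np.float32)
    if len(q)>9: print(len(q),cv2.minEnclosingCircle(q),cv2.minAreaRect(q)[0])
E
```

```text
t 34.9 tcp [450.2 -49.2 351.3] yaw 82.91 tilt 0.06 w 0.959 F [ 0.6 -0.6  0.6]
few 0
few 0
top 239 z 99.9 [546.6 257.6] 21.6
top 389 z 35.5 [547.9 256.7] 30.9
top 829 z 69.5 [447.8 292. ] 27.5
top 171 z 53.9 [683.6   1.5] 31.1
few 0
top 855 z 27.6 [436.5 108.8] 35.8
720 ((482.18408203125, -283.2847900390625), 29.608516693115234) (481.250244140625, -283.50152587890625)
439 ((480.3009948730469, -293.51605224609375), 33.07478332519531) (480.7638244628906, -286.5760803222656)
121 ((548.06689453125, 257.9085998535156), 23.14299964904785) (548.8824462890625, 257.2985534667969)
217 ((549.6605834960938, 255.71046447753906), 30.884552001953125) (550.031494140625, 250.6954803466797)
11 ((459.3658447265625, 272.57720947265625), 8.16540241241455) (460.8208923339844, 272.36456298828125)
```

View pics/side3.png

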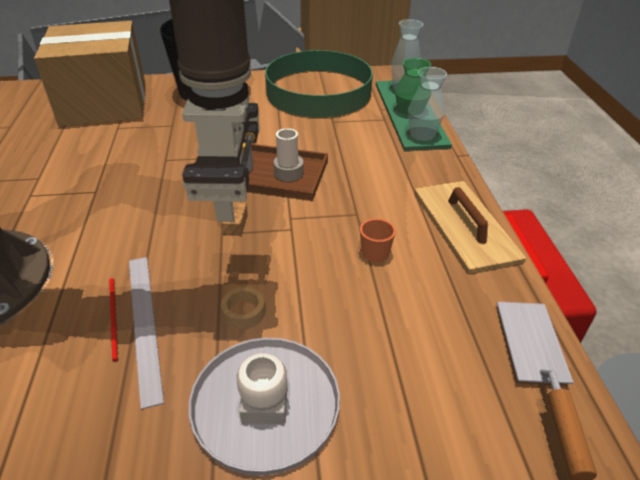

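View pics/t3.png

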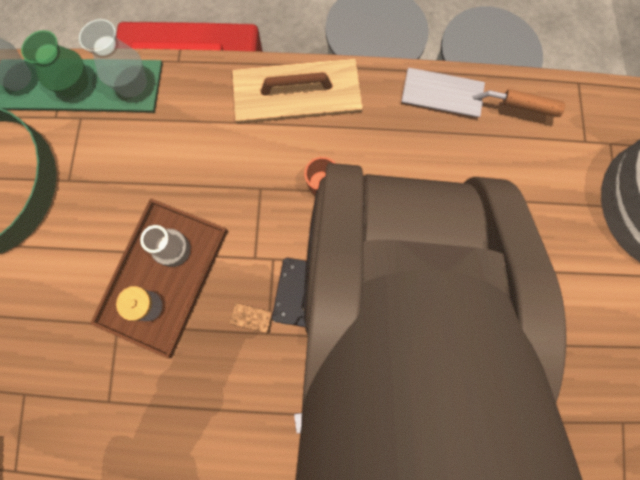

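```bash
python3 -c "from cell import arm; print(arm.sign_off())"
```

```text
the job is handed in; nothing more can be done
None
```

Both kits are assembled, and I handed the job in at about 35 s of the 125 s limit; the hand-in reports no verdict.

**Wooden tray:** The round base and tin are on the tray floor. Their tops measured 35.5 mm and 69.5 mm; 36 and 70 mm were expected. The slim vase stands on the round base with its top at 100 mm, and the top camera puts it 1–2 mm off the base's centre.

**Steel pan:** The square base is on the pan floor about 1 mm from the pan's centre, with its top at 35 mm. The squat vase stands upright on it. It was released where the base had been released and measured within about 1 mm of that point by the side camera.

**Bystanders:** The clay pot and cork block measured within 1 mm of their starting places. The top camera's view of the tape was blocked by the arm, so I checked it only by eye in the side view, where it had not moved.

**Checks that failed or disagreed:**
- The arm also hid the pan from the top camera in the last picture, so the pan kit rests on the side camera, the earlier wrist view and the release poses.
- The side camera's own fits for the two bases and the tin were partly hidden and unreliable, so I did not use them.
- The squat vase read 61.7 mm across in the grip instead of 64 mm. It looked centred and upright in the wrist picture, and nothing went wrong with it.

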